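# Fetch the spindle from the guard box

### The arm

A 6-joint arm with a two-finger parallel gripper is mounted at the origin on the work surface. World frame = base frame: x ahead of the robot, y to its left, z up, the work surface at z = 0. Lengths are in mm, angles in rad, forces in N, time in s.
With the tool pointing down it reaches from about 350 to 775 mm from the base axis. Payload 7.3 kg.
Tool frame: the origin (TCP) lies between the finger pads; the fingertips stand 22 mm ahead of it and the grasp point (between the pads) lies 3 mm ahead of it; z points along the fingers, x is the direction in which the jaws open and shut, and the axes are right-handed (so a half turn about z gives the same grasp; the last joint's range is limited). The gripper opens to 92 mm and grips with 3 to 60 N. Pads are 19 mm wide; open, the fingers measure 130 mm over their backs; the gripper's body (75 mm by 190 mm) begins 47 mm behind the grasp point.
Start: joints at [-0.146, 0.342, 1.524, -0, 1.275, -0.146], TCP at [525.017, 0.02, 248.741] pointing down, gripper open.
Joint ranges: [-2.53, 2.53], [-0.77, 2.02], [0.04, 2.7], [-1, 4.14], [0.28, 2.66], [-3.11, 3.11]. Speed limits (rad/s): [2.57, 2.57, 3.14, 3.14, 3.14, 3.14].

### API

Orientations are given as [roll, pitch, yaw] about the fixed x, y, z axes, in that order (R = Rz(yaw) Ry(pitch) Rx(roll)).
In Python, from plant import * gives the robot as it stands. The module is installed in compiled form; this text tells all that it offers.
- The arm moves only by the shell command python3 -m handwheel 'ROWS' [OPENING]. ROWS is a JSON object of lists of equal length, an entry for each row: "translation": the shift along the world's x, y, z in units of 15 cm (1.0 is 15 cm), a list of three; "twist": the turn about the world's z in units of 90 degrees (1.0 is 90 degrees). In form: {"translation": [[tx, ty, tz], ...], "twist": [twist, ...]}. A call has exactly 8 rows; each row shifts and turns the pose as measured when the row begins; what a row does not reach is not made up. A row lasts 1/8 s, in which the tool goes at most 62.5 mm and 10.7 degrees, less where a joint would pass 70% of its speed; a pose out of reach is approached as far as the arm can. A call with a number of a shift or a turn outside -1 to 1 is refused whole. A call with a gripper value outside its range is refused whole. OPENING is the closure in counts, from 0 (fully open) to 255 (shut), set as the call begins (- or left out, the last holds). The fingers move at their own pace and stop on an object; the grip force is fixed at half the most. Time passes only in rows, so rows that do not move let the fingers close, or fill a call up. It gives the time, the measured TCP pose, the force and the opening at its end, in the units of the state.
- get_obs(): the state, without advancing time (a new reading comes with each control period).
- capture(name): name is "scene" or "side" or "wrist"; returns a dict with "img" (384x512x3 uint8, red, green, blue), "vertical_fov" (degrees; the focal length in pixels is half the picture's height over the tangent of half this angle, whatever the lens; pixels are square), "cx", "cy" (the principal point, pixels), "world_from_camera" (4x4, takes a point from camera to world coordinates). Camera axes: x right, y up, looking along -z (the intrinsics and any distortion apply to the point x, -y, -z); pixel columns grow to the right and rows downward; lengths in mm; the calibration is good to about 2 mm. The wrist camera is an equidistant fisheye: a pixel r from the principal point sees the ray r / f radians off the axis. A picture is of the moment at which its call begins. There is no depth.
- close_job(): hands the job in, once; it reports no verdict.
Trained networks look in the newest picture that a camera, given by its name, has taken for a name from the list of things; names that differ only in an ending like _2 or _b are one class to them, and where a whole thing is asked for, a point or a joint stands for the part that bears it (a point fixed in the world has none). Each returns a list of dicts, best first, with "score" (0 to 1); they miss things now and then, are a little off and sometimes report something else, mostly with a low value. They report only what shows in the picture. A call takes as long as a camera call. They do not tell look-alikes from the thing itself.
- search_frame(camera, label): "position" ([x, y, z] in mm, in the coordinates of the camera as it stood for that picture, good to about 4 mm: the middle of the surface that is visible of it).
- spot_point(camera, label): "position" ([x, y, z] in mm, in the coordinates of the camera as it stood for that picture, good to about 4 mm: a listed point, or the origin of a listed thing).
The state is a dict: "time": time; "joint_positions": joint angles; "dq": joint speeds; "tau": joint torques, N m; "tool_pos": TCP position; "tcp_rot": TCP orientation; "contact_force": force on the tool from outside, world axes, zero at the start; "moment": the same for the moment, N m; "grip_width": finger opening in mm.
Only numpy, scipy, OpenCV 4.12 (cv2) and the standard library are available. Lean on these libraries where they do the work, as an engineer would, in place of code of your own. Each camera call takes 0.05 s, during which the arm holds its last target.

### The job

Swing the yellow top half of the guard box's split door wide open, about square to the box, leaving the blue bottom half shut and bolted. Then raise the guard flap to its stop, swing its stay up to its stop, take the spindle out and stand it upright in the middle of the green round pad. Leave the top half of the door open and the flap up on its stay, and do not disturb the other things on the bench.

Things in the scene. Friction and masses are not known exactly. Their poses are not given: they have to be found in the camera images.
- guard_box: fixed grey metal box, 166 mm deep (x), 200 wide (y), walls 144 high and 6 thick; origin under its centre. The split door is on its -x face, hinged at the -y end; flap hinge on the +x top edge; stay outside the +y wall. Inside, a stand with a black rubber top (80 x 80 mm, centre x -15, y 0), top 36 mm above the bench. Box yaw is near 90 degrees: the door looks to the robot's right
- top_leaf (a joint): yellow top door half, 0 shut to 1.75 rad (stop), swings outwards from the box's -x face about the vertical through top_leaf_hinge, counter-clockwise from above; may start ajar. 190 mm wide, 10 thick, 78 to 150 mm above the bench. Stays where left (1 N at the handle). Its top lip (162 mm high) reaches 26 mm in over the flap's front edge and holds the flap down until opened
- top_leaf_handle (a point): point, 144 mm above the bench, on the axis of the top half's handle: a black upright round post 14 mm in diameter, 38 mm in front of the panel, 158 mm along it from the hinge. The post runs from 89 to 167 mm above the bench, its top free (a bracket joins it to the panel at 89 to 99 mm): pinch it from above, it turns in a light grip
- top_leaf_hinge (a point): point on the vertical hinge line of the top door half, 114 mm above the bench
- bottom_leaf (a joint): angle of the blue bottom door half, 0 shut; 190 mm wide, 4 to 72 mm above the bench, bolted; must stay shut
- bottom_bolt (a joint): slide of the steel bolt on the bottom half, 0 fully home in its keeper, 0.030 m withdrawn; must stay home
- bottom_bolt_knob (a point): outer end of the bolt's small steel knob, 10 mm in diameter, on the front of the bottom half near its free end, 40 mm above the bench
- guard_flap (a joint): angle of the guard flap, 0 shut (level) to 1.45 rad (stop, standing almost upright). Steel wires in a red frame (nothing passes between them), 156 mm from hinge to front edge, 196 mm wide, 6 mm thick, 149 mm above the bench when shut. Stiff hinge: it stays where it is left, and takes up to about 5 N at its handle to raise
- guard_flap_handle (a point): middle of the flap's handle, a steel bar 10 mm in diameter and 100 mm long, parallel to the hinge (box y), carried on two posts 90 mm apart, its axis 42 mm off the flap's mid-plane and 115 mm from the hinge line; when the flap is shut it is 191 mm above the bench. Pinched across the bar it pivots between the fingers as the flap turns
- guard_flap_hinge (a point): middle of the flap's hinge line, which runs along the box's y axis, 149 mm above the bench
- stay (a joint): angle of the stay, 0 lying along the box's +y wall with its end towards the box's +x, 0.86 rad (stop) raised, its end then at the steel clip on the edge of the fully raised flap; it may start a little raised. Friction hinge: it stays where it is left, about 2 to 3 N at the pin to move
- stay_pin (a point): grip point on the orange pin at the free end of the stay: 10 mm in diameter, 62 mm long, sticking straight out from the box's side (along box +y, parallel to the stay's hinge). The point is 50 mm out from the box's wall and 18 mm from the pin's outer end; pin axis 136 mm from the stay's hinge
- stay_hinge (a point): stay's hinge, on the outside of the box's +y wall, 135 mm above the bench; hinge axis along box y. The stay is a steel strip 4 mm thick, 12 mm high, 6 mm off the wall
- spindle: loose steel gear spindle, 80 mm tall, 0.3 kg, standing on the stand in the box under the flap: toothed foot 51 mm in diameter and 12 mm high, collar 28 mm in diameter up to 30 mm, then a round shaft 20 mm in diameter to the top. Origin at the centre of its foot's underside, z along the shaft
- spindle_grip (a point): point on the spindle's axis 64 mm above its foot, where the shaft is gripped
- pad: fixed green round pad with a dark middle, 110 mm in diameter, 6 mm thick; origin at the centre of its underside on the bench, its top 6 mm above the bench
- bearing: bystander: dark steel bearing ring 42 mm in diameter, 14 mm high, origin under its centre
- grease_tin: bystander: yellow tin 56 mm in diameter, 50 mm high, origin under its centre
- screwdriver: bystander: screwdriver lying on the bench
- housing_half: bystander: purple open plastic housing half, 130 x 70 x 35 mm, origin under its centre
Mind the look-alikes: they are no part of the job. What is shaped like the spindle but turquoise is not meant.

How it is judged (in metres and radians):
On the way, in this order (a step that is already met when the one before it is completed fails the run):
1. the top door half is swung open by more than 1.2 rad with the flap still shut (value of joint top_leaf above 1.2 rad and value of joint guard_flap below 0.1 rad), for 0.2 s.
2. the guard flap is raised beyond 1.3 rad (value of joint guard_flap above 1.3 rad), for 0.2 s.
3. the stay is swung up beyond 0.74 rad with the flap still raised (value of joint stay above 0.74 rad and value of joint guard_flap above 1.3 rad), for 0.2 s.
4. the spindle is lifted off its stand by more than 30 mm, with the flap up on its stay (all of step 3 and z of spindle in the frame of guard_box above 0.066 m), for 0.1 s.
At the end, for the whole second after the job is handed in: The spindle stands still and upright (0.12 rad) on the pad within 28 mm of its centre; top door half open over 1.2 rad, flap up over 1.3 rad, stay up over 0.74 rad; bottom half shut (0.05 rad), bolt home (8 mm) (all of step 3 and horizontal distance between spindle and pad below 0.028 m and angle between spindle's own z axis and vertical below 0.12 rad and z of spindle in the frame of pad between 0.003 and 0.01 m and linear speed of spindle below 0.02 m/s and value of joint top_leaf above 1.2 rad and value of joint bottom_leaf below 0.05 rad and value of joint bottom_bolt below 0.008 m); the robot touches nothing.
It fails at once if the bottom door half is opened or its bolt drawn (value of joint bottom_leaf above 0.08 rad or value of joint bottom_bolt above 0.012 m).
It fails at once if the spindle is knocked over (angle between spindle's own z axis and vertical above 0.8 rad).
It fails at once if a bystander is moved by more than 30 mm (distance of any of bearing, grease_tin, screwdriver, housing_half from where it was at the start of the episode above 0.03 m).
It also fails if it takes over 72 s, if anything falls off the work surface, if the arm or the gripper's body presses on something with over 40 N, if the wrist force passes 120 N, or if a joint passes its speed limit or range.

## Working session

There is one attempt and no reset: what is moved stays moved. The work goes in short steps, Python scripts to look and compute and a shell command to move; the robot and the scene stay as the last step left them, time stands still between calls to the robot, and variables do not carry over. Pictures are saved under pics/ and viewed, and the job is handed in when it is done.

```bash
ls; mkdir -p pics
cat > h.py <<'E'
from plant import *
import numpy as np, cv2
def toworld(c,p):
    M=np.array(c["world_from_camera"]); return (M@np.r_[p,1])[:3]
def snap(name,fn):
    c=capture(name); cv2.imwrite("pics/"+fn,cv2.cvtColor(c["img"],cv2.COLOR_RGB2BGR)); return c
def proj(c,P):
    M=np.linalg.inv(np.array(c["world_from_camera"])); q=M@np.r_[P,1]
    f=192/np.tan(np.radians(c["vertical_fov"])/2); return c["cx"]+f*q[0]/-q[2], c["cy"]-f*q[1]/-q[2]
E
python3 - <<'E'
from h import *
for n in ["scene","side"]:
    c=snap(n,n+"0.png"); print(n,c["vertical_fov"],c["cx"],c["cy"],np.round(c["world_from_camera"],3).tolist())
    for l in ["guard_box","top_leaf_handle","top_leaf_hinge","bottom_bolt_knob","guard_flap_handle","guard_flap_hinge","stay_pin","stay_hinge","spindle","spindle_grip","pad","bearing","grease_tin","screwdriver","housing_half"]:
        for d in spot_point(n,l)[:3]:
            w=toworld(c,d["position"]); print(l,round(d["score"],2),np.round(w),np.round(proj(c,w)))
print(get_obs())
E
```

```text
pics
scene 49.4241927129562 263.22445748178546 192.07906511248478 [[-0.873, -0.403, 0.274, 860.646], [0.487, -0.707, 0.513, 541.258], [-0.013, 0.582, 0.813, 994.772], [0.0, 0.0, 0.0, 1.0]]
guard_box 0.87 [552. 161.  -0.] [300. 263.]
top_leaf_handle 0.62 [693.  88. 146.] [236. 238.]
top_leaf_hinge 0.83 [655. 247. 110.] [285. 293.]
bottom_bolt_knob 0.5 [663.  95.  38.] [251. 256.]
guard_flap_handle 0.57 [586. 156. 187.] [292. 231.]
guard_flap_hinge 0.77 [472. 179. 145.] [337. 227.]
stay_pin 0.64 [416.  30. 131.] [321. 178.]
stay_pin 0.45 [551. 161.  -2.] [301. 263.]
stay_pin 0.4 [664.  96.  40.] [250. 256.]
spindle 0.65 [586. 336.   6.] [328. 327.]
spindle_grip 0.85 [582. 332.  68.] [332. 316.]
spindle_grip 0.59 [555. 161. 100.] [302. 245.]
spindle_grip 0.52 [413.  35. 134.] [323. 178.]
pad 0.67 [472. 179. 148.] [337. 226.]
pad 0.63 [ 450. -389.   -0.] [239. 119.]
bearing 0.41 [ 598. -351.   -6.] [204. 144.]
grease_tin 0.75 [452. -67.   5.] [288. 186.]
screwdriver 0.95 [448. 370.  -2.] [383. 313.]
housing_half 0.66 [ 589. -170.   -0.] [231. 181.]
side 44.535034624714584 254.68470903844
[... 1022 characters left out ...]
46.]
{'time': 1.6, 'joint_positions': array([-1.46012968e-01,  3.41993447e-01,  1.52409468e+00,  1.36253041e-05,
        1.27540665e+00, -1.45985613e-01]), 'dq': array([ 2.04168431e-04, -3.64551158e-04, -1.58591450e-04,  5.46832361e-05,
       -2.13252383e-03, -3.77279689e-04]), 'tau': array([ 3.39187627e-04, -4.31116962e+01, -2.44476914e+01,  7.19312928e-02,
        4.82124416e-02, -2.03352914e-05]), 'tool_pos': array([5.25017746e+02, 1.67417128e-02, 2.48745770e+02]), 'tcp_rot': array([ 3.14159131e+00, -9.87267561e-05, -3.13210485e-05]), 'contact_force': array([-0.09805087, -0.51030906,  0.22958077]), 'moment': array([-0.00583704, -0.01405531,  0.01174756]), 'grip_width': 91.74215677714932}
```

View pics/scene0.png

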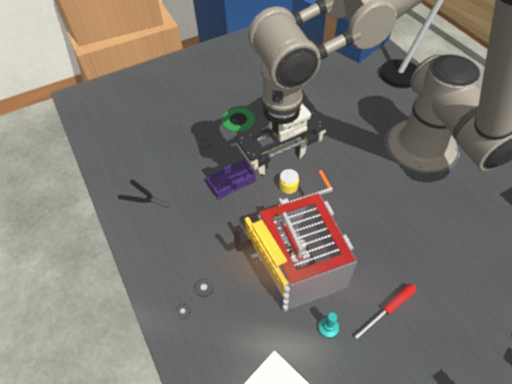

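View pics/side0.png

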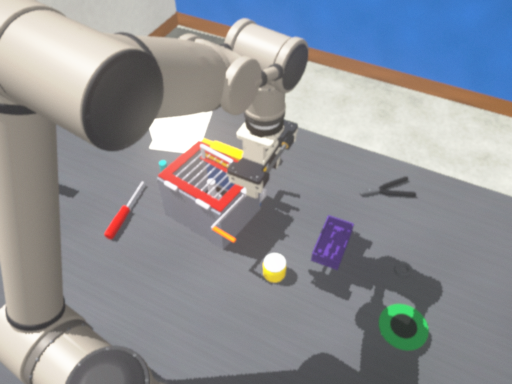

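Run:
```python
import cv2
a=cv2.imread("pics/scene0.png")[150:340,200:380]; cv2.imwrite("pics/c1.png",cv2.resize(a,None,fx=3.1,fy=3.1,interpolation=cv2.INTER_CUBIC))
a=cv2.imread("pics/side0.png")[110:270,130:330]; cv2.imwrite("pics/c2.png",cv2.resize(a,None,fx=3.5,fy=3.5,interpolation=cv2.INTER_CUBIC))
```

```text
(no output)
```

View pics/c1.png

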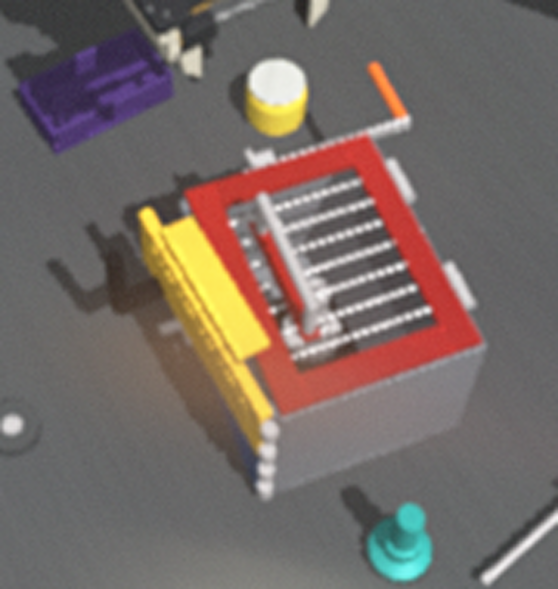

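View pics/c2.png

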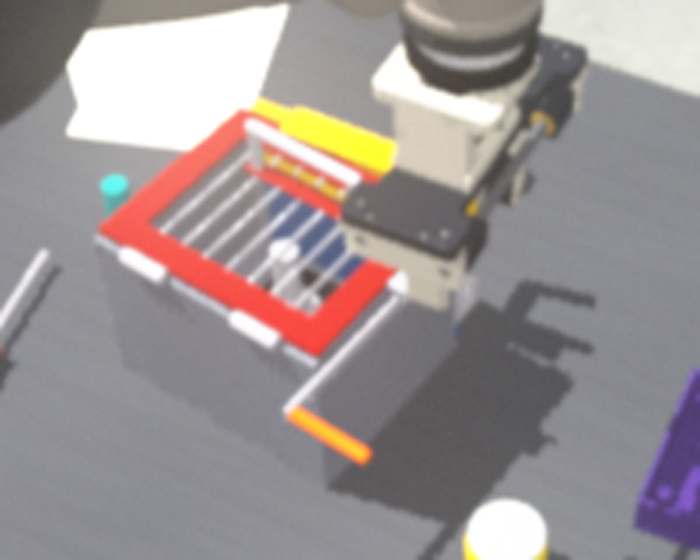

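Run:
```python
from h import *
o=get_obs()
ims=[]
for n in ["scene","side"]:
    c=capture(n); im=cv2.cvtColor(c["img"],cv2.COLOR_RGB2BGR).copy()
    for P,col in [((525,0,227),(0,0,255)),((0,0,0),(255,0,0)),((552,161,0),(255,0,255)),((525,0,0),(0,255,255)),((450,-389,6),(255,255,0))]:
        u=proj(c,P); print(n,P,u); cv2.circle(im,tuple(int(x) for x in u),4,col,-1)
    for a,b,col in [((300,0,0),(800,0,0),(0,0,255)),((500,-400,0),(500,400,0),(0,255,0))]:
        cv2.line(im,*[tuple(int(x) for x in proj(c,p)) for p in (a,b)],col,1)
    ims.append(im)
cv2.imwrite("pics/ax.png",np.vstack(ims)[:, :][:768]); cv2.imwrite("pics/ax.png",cv2.resize(np.vstack(ims),(400,600),interpolation=cv2.INTER_AREA))
c=snap("wrist","w0.png"); print(np.round(c["world_from_camera"],2).tolist(),c["vertical_fov"],c["cx"],c["cy"])
for l in ["guard_box","stay_pin","stay_hinge","guard_flap_hinge","guard_flap_handle","top_leaf_handle","top_leaf_hinge","bottom_bolt_knob"]:
    for d in spot_point("wrist",l)[:2]: print(l,d["score"],np.round(toworld(c,d["position"])))
```

```text
scene (525, 0, 227) (np.float64(280.00681909720515), np.float64(162.2053240070788))
scene (0, 0, 0) (np.float64(421.4612387482731), np.float64(144.5630614427676))
scene (552, 161, 0) (np.float64(300.70522510126307), np.float64(263.1595049499109))
scene (525, 0, 0) (np.float64(278.45383423701537), np.float64(213.6097583929962))
scene (450, -389, 6) (np.float64(239.02002900539318), np.float64(117.92775784839476))
side (525, 0, 227) (np.float64(262.1849316559095), np.float64(181.08570336376653))
side (0, 0, 0) (np.float64(141.65267110412358), np.float64(438.34423657891887))
side (552, 161, 0) (np.float64(212.48416039784325), np.float64(210.92569480085416))
side (525, 0, 0) (np.float64(261.0954413493555), np.float64(240.04372017370804))
side (450, -389, 6) (np.float64(401.64838082793926), np.float64(327.0140064637737))
[[1.0, 0.0, -0.0, 524.78], [-0.0, 0.96, 0.29, 79.39], [0.0, -0.29, 0.96, 384.11], [0.0, 0.0, 0.0, 1.0]] 65.70646984690485 252.00835881877654 186.08223999269583
guard_box 0.79 [552. 159.   1.]
stay_pin 0.89 [413.  28. 131.]
stay_hinge 0.63 [556. 162. 102.]
top_leaf_handle 0.96 [691.  86. 141.]
```

View pics/ax.png

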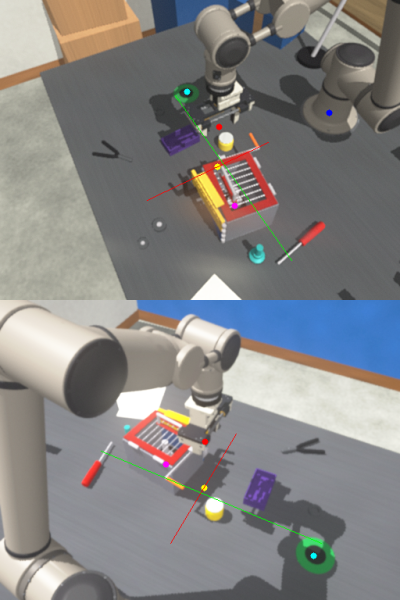

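View pics/w0.png

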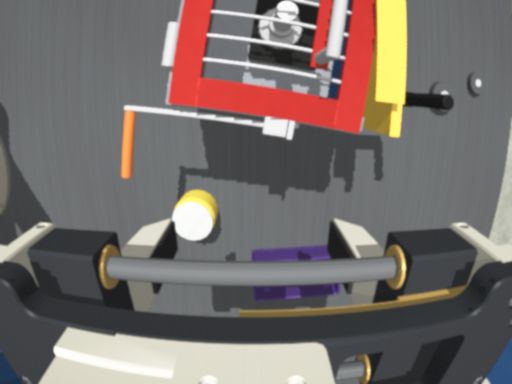

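Run:
```python
import numpy as np
from scipy.optimize import least_squares
# box coords guesses: leaf hinge (-83-e, -95?), unknown => use centre, flap hinge (83?,0), stay_hinge y=108, handle dist 162.5
C=[(552,161),(554,162),(552,159)];F=[(472,179),(473,173)]
L=[(655,247),(655,244)];H=[(693,88),(691,86)];S=[(556,54)];P=[(416,30),(418,26),(413,28)];FH=[(586,156),(586,151)];K=[(663,95)]
m=lambda a:np.mean(a,0)
def res(v):
    cx,cy,t=v; R=np.array([[np.cos(t),-np.sin(t)],[np.sin(t),np.cos(t)]])
    w=lambda p:R@p+[cx,cy]
    r=[(m(C)-[cx,cy])*1.5, m(F)-w([83,0]), m(FH)-w([83-115,0]), [0.]]
    b=R.T@(m(P)-[cx,cy]); r.append([b[1]-150])
    b=R.T@(m(S)-[cx,cy]); r.append([(b[1]-108)*.5])
    b=R.T@(m(L)-[cx,cy]); r.append([(b[1]+95)*.5])
    return np.concatenate(r)
s=least_squares(res,[553,161,2.97]); cx,cy,t=s.x; print(s.x,np.degrees(t),res(s.x).round(1))
R=np.array([[np.cos(t),-np.sin(t)],[np.sin(t),np.cos(t)]])
for n,a in dict(F=F,L=L,H=H,S=S,P=P,FH=FH,K=K,sp=[(556,157),(555,161),(556,161)]).items(): print(n,m(a),(R.T@(m(a)-[cx,cy])).round(1))
print("stand",R@[-15,0]+[cx,cy])
```

```text
[553.50564983 160.75095428   2.99140259] 171.39474331830542 [-1.3 -0.1  1.1  2.8  0.9 -2.5  0.   1.9 -1.4 -2. ]
F [472.5 176. ] [82.4 -3. ]
L [655.  245.5] [-87.7 -99. ]
H [692.  87.] [-148.    52.2]
S [556.  54.] [-18.4 105.2]
P [415.66666667  28.        ] [116.4 151.9]
FH [586.  153.5] [-33.2   2.3]
K [663.  95.] [-118.1   48.6]
sp [555.66666667 159.66666667] [-2.3  0.7]
stand [568.33678969 158.50656342]
```

```bash
python3 -m handwheel '{"translation": [[0.14,0.073,0],[0.14,0.073,0],[0.14,0.073,0],[0.14,0.073,0],[0.14,0.073,0],[0.14,0.073,0],[0.14,0.073,0],[0.14,0.073,0]], "twist": [-0.118,-0.118,-0.118,-0.118,-0.118,-0.118,-0.118,-0.118]}' 0
```

```text
time: 3.15
tool_pos: [697.1, 89.7, 248.7]
tcp_rot: [3.141, -0.0, -1.504]
contact_force: [-0.3, -0.6, 0.2]
grip_width: 91.9
```

Run:
```python
from h import *
c=snap("wrist","w1.png"); o=get_obs(); print(o["tool_pos"])
for l in ["top_leaf_handle","top_leaf_hinge","guard_flap_handle"]:
    for d in spot_point("wrist",l)[:2]: print(l,d["score"],np.round(toworld(c,d["position"]),1))
```

```text
[698.71347698  90.97880513 247.89407888]
top_leaf_handle 0.86 [688.6  85.5 141.5]
guard_flap_handle 0.56 [586.4 153.4 189.8]
```

View pics/w1.png

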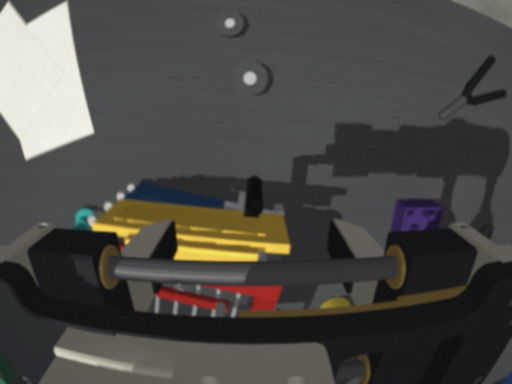

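```bash
python3 -m handwheel '{"translation": [[-0.02,-0.01,-0.09],[-0.02,-0.01,-0.09],[-0.01,-0.01,-0.09],[0,0,-0.09],[0,0,-0.09],[0,0,-0.09],[0,0,-0.06],[0,0,0]], "twist": [-0.04,0,0,0,0,0,0,0]}' 0 && python3 -m handwheel '{"translation": [[0,0,0],[0,0,0],[0,0,0],[0,0,0],[0,0,0],[0,0,0],[0,0,0],[0,0,0]], "twist": [0,0,0,0,0,0,0,0]}' 255
```

```text
time: 4.35
tool_pos: [686.0, 82.9, 153.6]
tcp_rot: [3.139, -0.001, -1.547]
contact_force: [-0.8, 0.8, 0.2]
grip_width: 91.8
time: 5.35
tool_pos: [686.5, 85.1, 155.6]
tcp_rot: [3.141, 0.003, -1.547]
contact_force: [-2.7, 14.8, 1.4]
grip_width: 16.1
```

```bash
python3 -m handwheel '{"translation": [[0.08,0.022,0],[0.08,0.024,0],[0.077,0.032,0],[0.076,0.039,0],[0.072,0.043,0],[0.069,0.049,0],[0,0,0],[0,0,0]], "twist": [0.049,0.049,0.049,0.049,0.049,0.049,0,0]}' -
```

```text
time: 6.35
tool_pos: [754.6, 119.7, 155.7]
tcp_rot: [3.138, 0.006, -1.07]
contact_force: [-0.1, 0.4, 1.0]
grip_width: 13.1
```

```bash
python3 -m handwheel '{"translation": [[0,0,0],[0,0,0],[0,0,0],[0,0,0.12],[0,0,0.12],[0,0,0.12],[-0.1,0,0.04],[-0.16,0,0]], "twist": [0,0,0,0,0,0,0,-0.03]}' 140 && python3 -m handwheel '{"translation": [[-0.16,0,0],[-0.16,0,0],[-0.15,0,0],[0,0,0],[0,0,0],[0,0,0],[0,0,0],[0,0,0]], "twist": [0,0,0,0,0,0,0,0]}' 255
python3 - <<'E'
from h import *
c=snap("wrist","w2.png"); o=get_obs(); print(o["tool_pos"],o["grip_width"])
for l in ["top_leaf_handle","top_leaf_hinge","guard_flap_handle","bottom_bolt_knob"]:
    for d in spot_point("wrist",l)[:2]: print(l,d["score"],np.round(toworld(c,d["position"]),1))
c=snap("scene","s2.png")
for l in ["top_leaf_handle","top_leaf_hinge"]:
    for d in spot_point("scene",l)[:2]: print(l,d["score"],np.round(toworld(c,d["position"]),1))
a=cv2.imread("pics/s2.png")[130:330,170:380]; cv2.imwrite("pics/s2c.png",cv2.resize(a,None,fx=2.8,fy=2.8,interpolation=cv2.INTER_CUBIC))
E
```

```text
time: 7.35
tool_pos: [714.0, 117.7, 215.4]
tcp_rot: [3.135, 0.007, -1.123]
contact_force: [-0.4, 0.1, 0.5]
grip_width: 41.5
time: 8.35
tool_pos: [642.2, 117.0, 215.9]
tcp_rot: [3.136, 0.006, -1.126]
contact_force: [-0.0, 0.7, 0.9]
grip_width: 0.6
[642.10019644 116.91801065 215.86921814] 0.5401726482594943
top_leaf_handle 0.58 [757.3 121.4 142.2]
top_leaf_hinge 0.88 [649.2 246.6 110.8]
bottom_bolt_knob 0.78 [662.   96.5  39.4]
top_leaf_handle 0.84 [761.7 121.4 142.7]
top_leaf_hinge 0.85 [652.  246.2 112.1]
```

View pics/s2c.png

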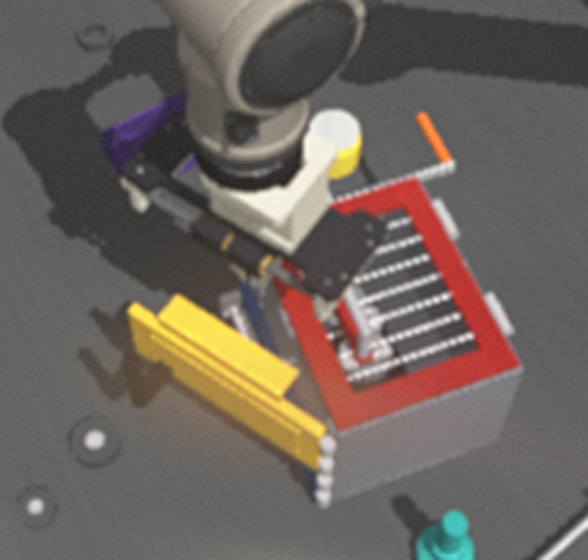

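View pics/w2.png

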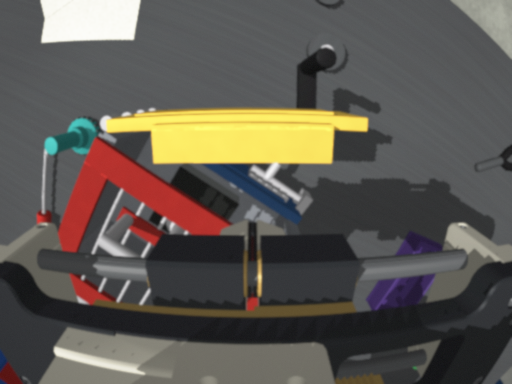

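```bash
python3 -m handwheel '{"translation": [[0.03,0,-0.1],[0,0,-0.1],[0,0,-0.1],[0,0,-0.08],[0,0,0],[0.07,0.025,0],[0.07,0.025,0],[0.07,0.025,0]], "twist": [0,0,0,0,0,0.04,0.05,0.05]}' -
```

```text
time: 9.75
tool_pos: [677.7, 127.9, 154.4]
tcp_rot: [3.133, 0.007, -0.9]
contact_force: [-0.8, -1.4, -0.5]
grip_width: 0.4
```

```bash
python3 -m handwheel '{"translation": [[0.069,0.054,0.02],[0.069,0.054,0],[0.069,0.054,0],[0.038,0.053,0],[0.038,0.053,0],[0.038,0.053,0],[0.033,0.06,0],[0,0,0]], "twist": [0.065,0.065,0.065,0.065,0.065,0.065,0.06,0]}' -
python3 - <<'E'
from h import *
c=snap("wrist","w3.png"); o=get_obs(); print(o["tool_pos"],o["grip_width"])
for l in ["top_leaf_handle","top_leaf_hinge"]:
    for d in spot_point("wrist",l)[:2]: print(l,d["score"],np.round(toworld(c,d["position"]),1))
c=snap("scene","s3.png")
for l in ["top_leaf_handle","top_leaf_hinge"]:
    for d in spot_point("scene",l)[:2]: print(l,d["score"],np.round(toworld(c,d["position"]),1))
a=cv2.imread("pics/s3.png")[130:330,170:380]; cv2.imwrite("pics/s3c.png",cv2.resize(a,None,fx=2.8,fy=2.8,interpolation=cv2.INTER_CUBIC))
E
```

```text
time: 10.75
tool_pos: [734.7, 183.2, 160.5]
tcp_rot: [3.131, -0.0, -0.172]
contact_force: [0.6, -0.2, -0.4]
grip_width: 0.4
[734.62208803 182.73878916 160.51760631] 0.12397971620494987
top_leaf_handle 0.66 [814.2 248.8 143.5]
top_leaf_handle 0.79 [821.5 250.  145.6]
top_leaf_hinge 0.97 [654.3 249.  110.2]
top_leaf_hinge 0.65 [558.1 161.1  98.7]
```

View pics/s3c.png

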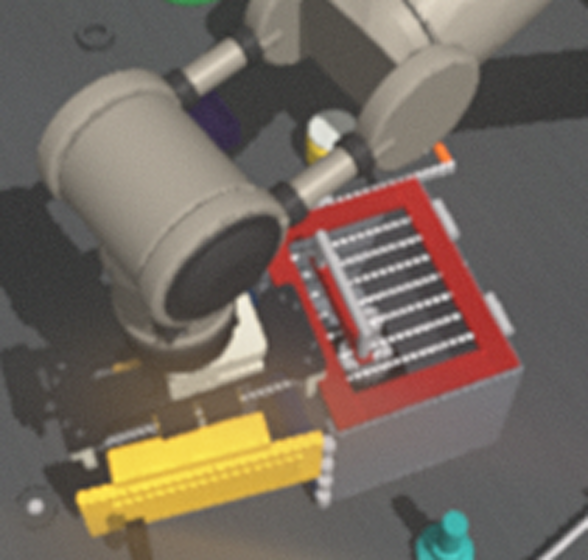

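View pics/w3.png

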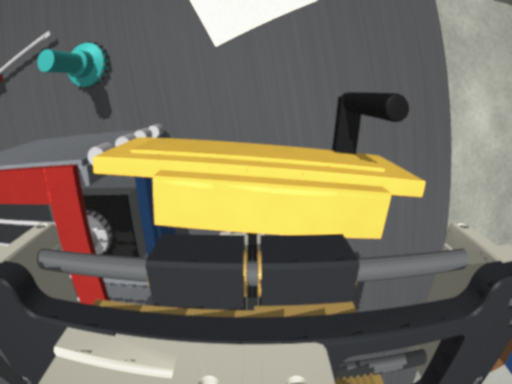

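```bash
python3 -m handwheel '{"translation": [[0,-0.03,0.1],[0,0,0.14],[0,0,0.14],[-0.1,-0.02,0.14],[-0.2,-0.04,0],[-0.2,-0.04,0],[-0.2,-0.04,0],[-0.2,-0.04,0]], "twist": [0,0,0,0,0,0,0,0]}' 60
python3 - <<'E'
from h import *
c=snap("wrist","w4.png"); o=get_obs(); print(o["tool_pos"],o["grip_width"])
for l in ["guard_flap_handle","guard_flap_hinge"]:
    for d in spot_point("wrist",l)[:2]: print(l,d["score"],np.round(toworld(c,d["position"]),1))
E
```

```text
time: 12.05
tool_pos: [598.0, 146.5, 250.0]
tcp_rot: [3.134, -0.011, -0.179]
contact_force: [-0.2, 0.0, 0.2]
grip_width: 69.4
[594.65522413 146.10845119 250.36802203] 70.08068492729943
guard_flap_handle 0.87 [583.5 156.5 188.2]
guard_flap_hinge 0.97 [468.8 177.9 150.8]
```

View pics/w4.png

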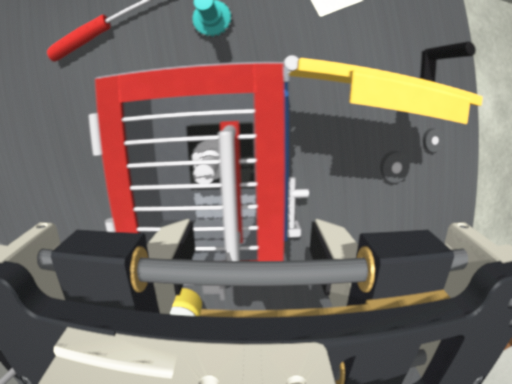

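```bash
python3 -m handwheel '{"translation": [[-0.03,0.03,-0.09],[-0.02,0.03,-0.09],[-0.01,0,-0.09],[0,0,-0.08],[0,0,0],[0,0,0],[0,0,0],[0,0,0]], "twist": [0.015,0,0,0,0,0,0,0]}' 60 && python3 -m handwheel '{"translation": [[0,0,0],[0,0,0],[0,0,0],[0,0,0],[0,0,0],[0,0,0],[0,0,0],[0,0,0]], "twist": [0,0,0,0,0,0,0,0]}' 255
```

```text
time: 13.2
tool_pos: [591.2, 156.4, 193.7]
tcp_rot: [3.134, -0.012, -0.154]
contact_force: [-0.8, -0.4, -0.0]
grip_width: 70.3
time: 14.2
tool_pos: [584.9, 157.4, 194.3]
tcp_rot: [3.132, 0.002, -0.153]
contact_force: [5.3, -2.0, -2.4]
grip_width: 8.6
```

Run:
```python
import numpy as np
f=np.radians(20.1+np.arange(0,17)*5.2); p=np.c_[122.4*np.cos(f),122.4*np.sin(f)]
d=np.diff(p,axis=0)/150
for a in d: print(np.round([a[0]*.989,-a[0]*.15,a[1]],3).tolist(),end=",")
```

```text
[-0.028, 0.004, 0.068],[-0.034, 0.005, 0.065],[-0.04, 0.006, 0.062],[-0.045, 0.007, 0.058],[-0.05, 0.008, 0.054],[-0.055, 0.008, 0.049],[-0.059, 0.009, 0.044],[-0.063, 0.01, 0.038],[-0.066, 0.01, 0.032],[-0.069, 0.01, 0.026],[-0.071, 0.011, 0.02],[-0.072, 0.011, 0.013],[-0.073, 0.011, 0.006],[-0.073, 0.011, -0.0],[-0.073, 0.011, -0.007],[-0.072, 0.011, -0.014],
```

```bash
python3 -m handwheel '{"translation": [[-0.028,0.004,0.068],[-0.034,0.005,0.065],[-0.04,0.006,0.062],[-0.045,0.007,0.058],[-0.05,0.008,0.054],[-0.055,0.008,0.049],[-0.059,0.009,0.044],[-0.063,0.01,0.038]], "twist": [0,0,0,0,0,0,0,0]}' -
```

```text
time: 15.2
tool_pos: [527.9, 166.2, 263.5]
tcp_rot: [3.134, -0.004, -0.154]
contact_force: [4.6, 1.2, -4.2]
grip_width: 8.5
```

```bash
python3 -m handwheel '{"translation": [[-0.066,0.01,0.02],[-0.069,0.01,0.022],[-0.071,0.011,0.018],[-0.072,0.011,0.012],[-0.073,0.011,0.006],[-0.073,0.011,0],[-0.073,0.011,-0.007],[-0.072,0.011,-0.014]], "twist": [0,0,0,0,0,0,0,0]}' -
```

```text
time: 16.2
tool_pos: [442.8, 179.3, 278.1]
tcp_rot: [3.137, -0.025, -0.154]
contact_force: [36.2, -6.5, -14.2]
grip_width: 9.2
```

```bash
python3 -m handwheel '{"translation": [[0.01,0,0],[0,0,0],[0,0,0],[0,0,0],[0,0,0.06],[0,0,0.1],[0,0,0.13],[0,0,0.13]], "twist": [0,0,0,0,0,0,0,0]}' 188
python3 - <<'E'
from h import *
o=get_obs(); print(o["tool_pos"],o["grip_width"])
c=snap("side","d5.png")
for l in ["guard_flap_handle","guard_flap_hinge","stay_pin","stay_hinge"]:
    for d in spot_point("side",l)[:2]: print(l,d["score"],np.round(toworld(c,d["position"]),1))
c=snap("scene","s5.png")
for l in ["guard_flap_handle","guard_flap_hinge","stay_pin","stay_hinge","top_leaf_handle"]:
    for d in spot_point("scene",l)[:2]: print(l,d["score"],np.round(toworld(c,d["position"]),1))
a=cv2.imread("pics/s5.png")[130:330,170:380]; cv2.imwrite("pics/s5c.png",cv2.resize(a,None,fx=2.8,fy=2.8,interpolation=cv2.INTER_CUBIC))
E
```

```text
time: 17.2
tool_pos: [440.0, 179.1, 344.4]
tcp_rot: [3.135, -0.018, -0.153]
contact_force: [0.5, -0.5, 0.4]
grip_width: 24.2
[439.95013673 179.11956931 344.40920031] 24.20082314505162
guard_flap_handle 0.95 [447.  173.4 268. ]
guard_flap_hinge 0.67 [472.2 175.1 148.4]
stay_pin 0.62 [414.3  26.9 138.9]
stay_hinge 0.58 [554.   56.2 139.2]
stay_hinge 0.43 [653.9 240.6 112.9]
guard_flap_handle 0.93 [442.3 177.5 264.5]
guard_flap_hinge 0.89 [472.  179.5 147.3]
stay_pin 0.69 [416.1  34.1 134.9]
stay_hinge 0.59 [554.4  54.2 131.6]
top_leaf_handle 0.58 [820.4 250.5 141.6]
```

View pics/s5c.png

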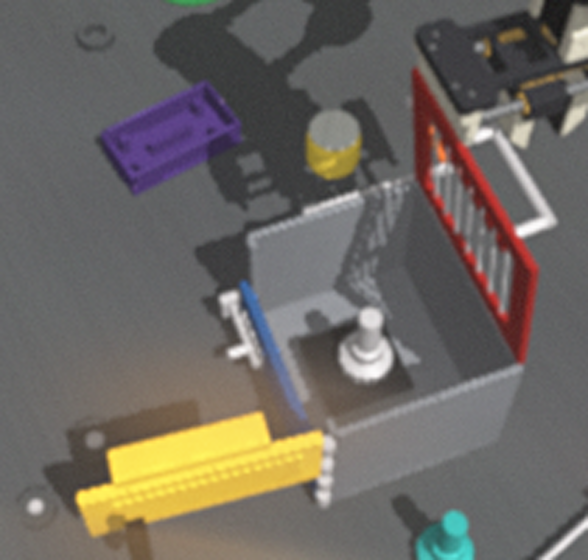

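View pics/d5.png

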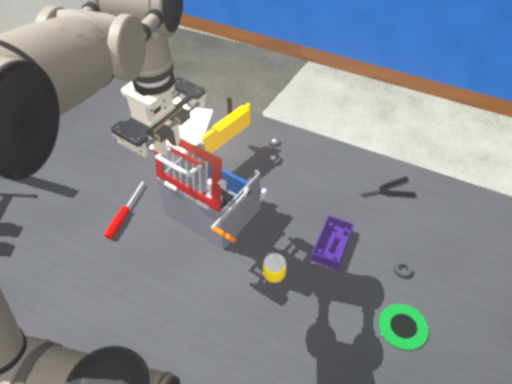

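```bash
python3 -m handwheel '{"translation": [[-0.04,-0.25,0],[-0.04,-0.26,0],[-0.04,-0.26,0],[-0.04,-0.26,0],[0,0,0],[0,0,-0.2],[0,0,-0.3],[0,0,-0.3]], "twist": [0,0,0,0,0,0,0,0]}' 60
python3 - <<'E'
from h import *
c=snap("wrist","w6.png"); o=get_obs(); print(o["tool_pos"],o["grip_width"])
for l in ["stay_pin","stay_hinge"]:
    for d in spot_point("wrist",l)[:2]: print(l,d["score"],np.round(toworld(c,d["position"]),1))
E
```

```text
time: 18.75
tool_pos: [417.1, 22.1, 221.7]
tcp_rot: [3.136, -0.025, -0.152]
contact_force: [-0.2, 0.0, -0.0]
grip_width: 70.5
[413.82936428  22.53012516 216.38636417] 70.53892155335225
stay_pin 0.67 [415.3  30.7 133.8]
stay_hinge 0.27 [414.1  31.3 137.7]
```

View pics/w6.png

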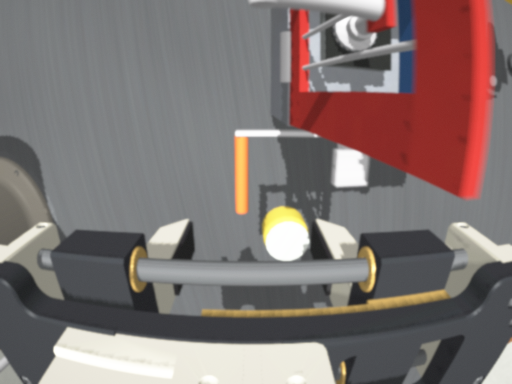

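```bash
python3 -m handwheel '{"translation": [[0.01,0.025,-0.13],[0,0,-0.13],[0,0,-0.13],[0,0,-0.09],[0,0,0],[0,0,0],[0,0,0],[0,0,0]], "twist": [0,0,0,0,0,0,0,0]}' - && python3 -m handwheel '{"translation": [[0,0,0],[0,0,0],[0,0,0],[0,0,0],[0,0,0],[0,0,0],[0,0,0],[0,0,0]], "twist": [0,0,0,0,0,0,0,0]}' 255
python3 - <<'E'
import numpy as np
f=np.radians(0+np.arange(0,13)*4.15); p=np.c_[-136*np.cos(f),136*np.sin(f)]
d=np.diff(p,axis=0)/150
for a in d: print(np.round([a[0]*.989,-a[0]*.15,a[1]],3).tolist(),end=",")
E
```

```text
time: 19.9
tool_pos: [427.8, 27.6, 161.7]
tcp_rot: [3.138, -0.044, -0.149]
contact_force: [0.9, -0.3, -0.1]
grip_width: 70.2
time: 20.9
tool_pos: [411.9, 30.1, 159.4]
tcp_rot: [3.136, -0.006, -0.148]
contact_force: [-1.0, -0.0, 14.0]
grip_width: 4.5
[0.002, -0.0, 0.066],[0.007, -0.001, 0.065],[0.012, -0.002, 0.065],[0.016, -0.002, 0.064],[0.021, -0.003, 0.062],[0.025, -0.004, 0.061],[0.029, -0.004, 0.059],[0.034, -0.005, 0.056],[0.037, -0.006, 0.054],[0.041, -0.006, 0.051],[0.045, -0.007, 0.048],[0.048, -0.007, 0.044],
```

Run:
```python
from h import *
o=get_obs(); print(o["joint_positions"],o["tool_pos"],o["tcp_rot"],o["contact_force"])
c=snap("wrist","w7.png")
c=snap("side","d7.png"); a=cv2.imread("pics/d7.png")[130:290,130:330]; cv2.imwrite("pics/d7c.png",cv2.resize(a,None,fx=3,fy=3,interpolation=cv2.INTER_CUBIC))
```

```text
[-0.10919683  0.24493951  1.94642144 -0.00682919  0.94475637  0.0432779 ] [411.88925886  30.05280997 159.35349215] [ 3.13627831 -0.00569948 -0.14847322] [-1.02984631 -0.01988044 14.04883242]
```

View pics/d7c.png

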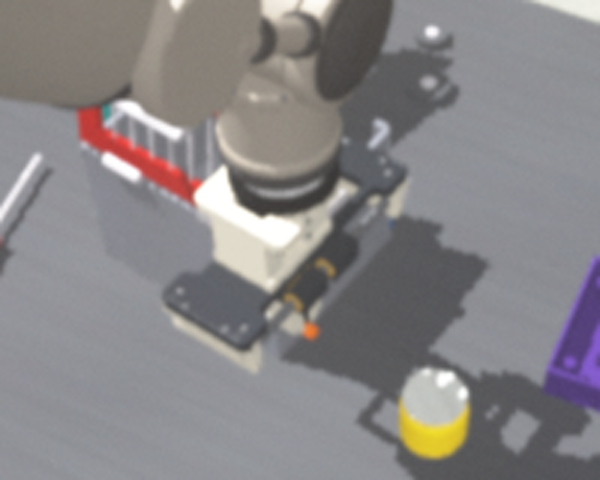

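View pics/w7.png

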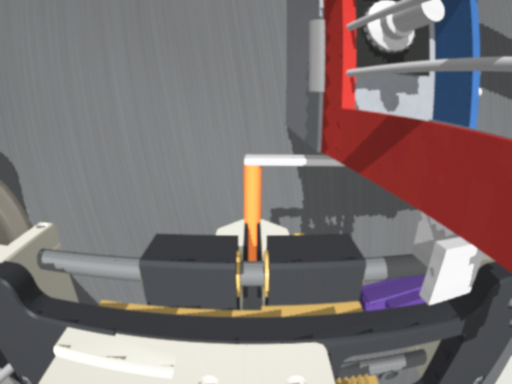

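```bash
python3 -m handwheel '{"translation": [[0,0,0.02],[0,0,0],[0,0,0],[0.01,-0.01,0],[0.01,-0.01,-0.07],[0,0,-0.07],[0,0,-0.06],[0,0,0]], "twist": [0,0,0,0,0,0,0,0]}' 100
```

```text
time: 22.0
tool_pos: [414.7, 26.7, 129.8]
tcp_rot: [3.136, -0.004, -0.149]
contact_force: [-0.3, 0.4, -0.1]
grip_width: 55.8
```

```bash
python3 -m handwheel '{"translation": [[0,0,0.06],[0,0,0],[0,0,0],[0,0,0],[0,0,0],[0,0,0],[0,0,0],[0,0,0]], "twist": [0,0,0,0,0,0,0,0]}' 255
```

```text
time: 23.0
tool_pos: [411.6, 27.3, 140.1]
tcp_rot: [3.136, 0.002, -0.148]
contact_force: [0.2, 0.4, 0.3]
grip_width: 8.9
```

```bash
python3 -m handwheel '{"translation": [[0.002,0,0.066],[0.007,-0.001,0.065],[0.012,-0.002,0.065],[0.016,-0.002,0.064],[0.021,-0.003,0.062],[0.025,-0.004,0.061],[0.029,-0.004,0.059],[0,0,0]], "twist": [0,0,0,0,0,0,0,0]}' -
```

```text
time: 24.0
tool_pos: [429.8, 24.5, 210.9]
tcp_rot: [3.136, 0.002, -0.148]
contact_force: [-0.3, -0.5, 1.4]
grip_width: 8.9
```

```bash
python3 -m handwheel '{"translation": [[0.031,-0.005,0.051],[0.034,-0.005,0.048],[0.037,-0.006,0.046],[0.04,-0.006,0.044],[0.043,-0.006,0.041],[0,0,0],[0,0,0],[0,0,0]], "twist": [0,0,0,0,0,0,0,0]}' -
```

```text
time: 25.0
tool_pos: [458.2, 20.2, 247.2]
tcp_rot: [3.135, 0.006, -0.148]
contact_force: [-1.0, -0.6, -1.2]
grip_width: 8.4
```

```bash
python3 -m handwheel '{"translation": [[0.04,-0.006,0.034],[0.03,-0.004,0.028],[0,0,0],[0,0,0],[0,0,0],[0,0,0],[0,0,0],[0,0,0]], "twist": [0,0,0,0,0,0,0,0]}' -
python3 - <<'E'
from h import *
for n in ["scene","side"]:
  c=snap(n,n+"8.png")
  for l in ["stay_pin","stay_hinge","guard_flap_handle"]:
    for d in spot_point(n,l)[:2]: print(l,d["score"],np.round(toworld(c,d["position"]),1))
a=cv2.imread("pics/scene8.png")[130:330,170:380]; cv2.imwrite("pics/s8c.png",cv2.resize(a,None,fx=2.8,fy=2.8,interpolation=cv2.INTER_CUBIC))
E
```

```text
time: 26.0
tool_pos: [458.9, 20.1, 247.8]
tcp_rot: [3.135, 0.037, -0.148]
contact_force: [-1.9, -0.3, -4.2]
grip_width: 8.8
stay_pin 0.49 [459.8  26.1 235.8]
stay_hinge 0.55 [555.2  55.4 134.9]
guard_flap_handle 0.78 [443.  181.6 263.7]
stay_pin 0.61 [463.4  17.  239.9]
stay_hinge 0.47 [557.8  56.  138.1]
guard_flap_handle 0.65 [445.  174.2 269.3]
```

View pics/s8c.png

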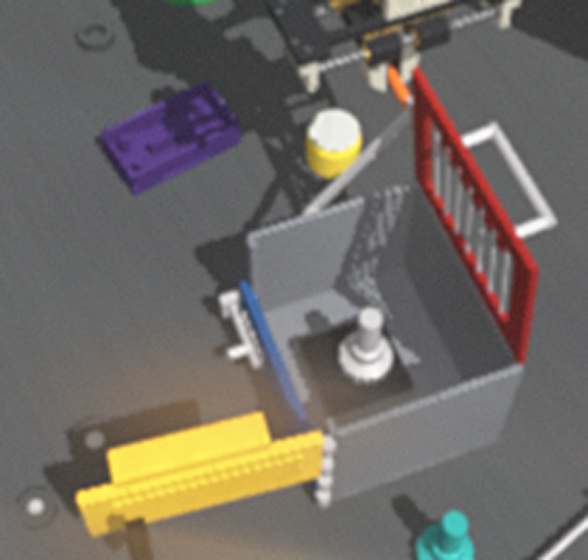

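```bash
python3 -m handwheel '{"translation": [[0,0,0],[0,0,0],[0,0,0],[0,-0.02,0.12],[0,-0.02,0.2],[0,0,0.25],[0.1,0,0.1],[0.2,0,0]], "twist": [0,0,0,0,0,0,0,-0.1]}' 120 && python3 -m handwheel '{"translation": [[0.25,0,0],[0.17,0.1,0],[0,0.25,0],[0,0.25,0],[0,0.2,0],[0,0.1,0],[0,0,0],[0,0,0]], "twist": [-0.11,-0.118,-0.118,-0.118,-0.118,-0.118,-0.118,-0.1]}' 60
python3 - <<'E'
from h import *
c=snap("wrist","w9.png"); o=get_obs(); print(o["tool_pos"],o["tcp_rot"],o["grip_width"])
for l in ["spindle","spindle_grip"]:
    for d in spot_point("wrist",l)[:3]: print(l,d["score"],np.round(toworld(c,d["position"]),1))
E
```

```text
time: 27.4
tool_pos: [506.8, 14.1, 356.0]
tcp_rot: [3.137, 0.025, -0.308]
contact_force: [-0.2, 0.1, -0.7]
grip_width: 48.7
time: 28.4
tool_pos: [575.3, 153.7, 356.9]
tcp_rot: [3.141, 0.022, -1.772]
contact_force: [-0.1, 0.0, -0.5]
grip_width: 70.3
[575.20822237 153.74739339 356.95727175] [ 3.14114354  0.02210851 -1.77843165] 70.11756310918376
spindle 0.7 [558.9 162.   34.5]
spindle 0.66 [5.799e+02 3.345e+02 3.000e-01]
spindle_grip 0.7 [580.  334.3  62.2]
spindle_grip 0.68 [556.7 161.3  98.8]
spindle_grip 0.22 [471.5 173.8 150.4]
```

View pics/w9.png

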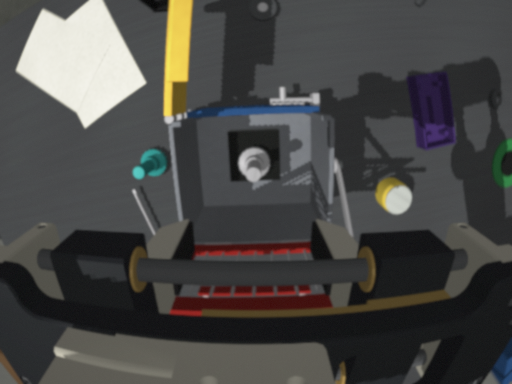

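```bash
python3 -m handwheel '{"translation": [[-0.06,0.02,-0.15],[-0.06,0.02,-0.2],[0,0.01,-0.2],[0,0,-0.2],[0,0,-0.15],[0,0,-0.05],[0,0,0],[0,0,0]], "twist": [0.04,0,0,0,0,0,0,0]}' 60
python3 - <<'E'
from h import *
c=snap("wrist","w10.png"); o=get_obs(); print(o["joint_positions"],o["tool_pos"],o["tcp_rot"],o["grip_width"])
for l in ["spindle","spindle_grip"]:
    for d in spot_point("wrist",l)[:3]: print(l,d["score"],np.round(toworld(c,d["position"]),1))
a=snap("scene","s10.png");b=snap("side","d10.png")
x=cv2.imread("pics/s10.png")[60:320,180:420];y=cv2.imread("pics/d10.png")[20:280,100:340]
cv2.imwrite("pics/x10.png",cv2.resize(np.hstack([x,y]),None,fx=1.66,fy=1.66,interpolation=cv2.INTER_CUBIC))
E
```

```text
time: 29.55
tool_pos: [558.4, 160.3, 213.4]
tcp_rot: [-3.135, 0.024, -1.676]
contact_force: [-0.0, 0.5, 0.9]
grip_width: 69.9
[0.13656399 0.46455297 1.43327913 0.02285406 1.23137536 1.80498383] [558.39951869 160.29289193 213.48752855] [-3.13464572  0.02390727 -1.67581269] 69.96026592661963
spindle 0.97 [556.4 159.5  37.1]
spindle 0.73 [579.7 335.2   0.8]
spindle_grip 0.57 [553.6 158.9 100. ]
spindle_grip 0.57 [581.6 333.   65.9]
```

View pics/x10.png

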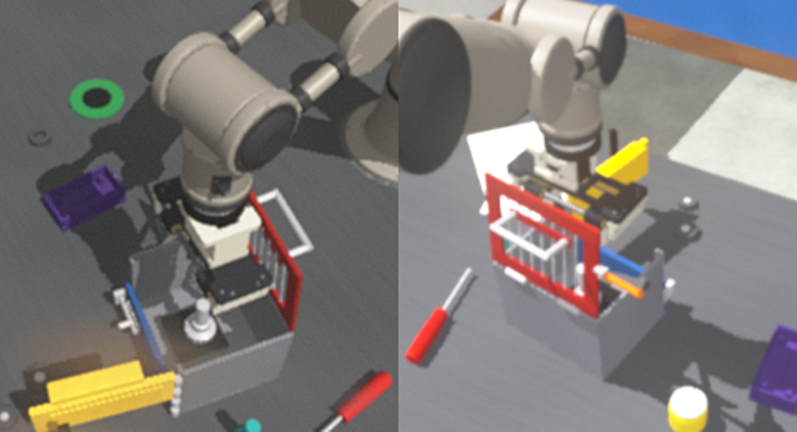

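View pics/w10.png

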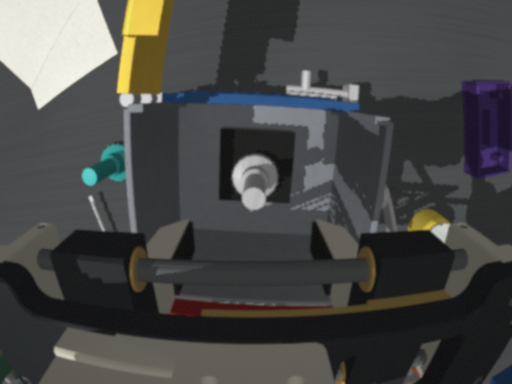

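```bash
python3 -m handwheel '{"translation": [[-0.01,0,-0.12],[-0.01,0,-0.12],[0,0,-0.12],[0,0,-0.12],[0,0,-0.1],[0,0,-0.05],[0,0,0],[0,0,0]], "twist": [-0.02,-0.01,0,0,0,0,0,0]}' 60
```

```text
time: 30.8
tool_pos: [556.6, 160.6, 118.5]
tcp_rot: [-3.129, 0.025, -1.724]
contact_force: [0.1, 0.2, 0.0]
grip_width: 70.4
```

```bash
python3 -m handwheel '{"translation": [[-0.01,0,-0.05],[0,0,-0.02],[0,0,0],[0,0,0],[0,0,0],[0,0,0],[0,0,0],[0,0,0]], "twist": [0,0,0,0,0,0,0,0]}' 255
python3 - <<'E'
from h import *
a=snap("scene","s11.png");b=snap("side","d11.png")
x=cv2.imread("pics/s11.png")[60:320,180:420];y=cv2.imread("pics/d11.png")[20:280,100:340]
cv2.imwrite("pics/x11.png",cv2.resize(np.hstack([x,y]),None,fx=1.66,fy=1.66,interpolation=cv2.INTER_CUBIC))
E
```

```text
time: 31.8
tool_pos: [555.6, 160.6, 108.6]
tcp_rot: [-3.127, 0.026, -1.724]
contact_force: [-0.3, 0.3, -0.1]
grip_width: 18.9
```

View pics/x11.png

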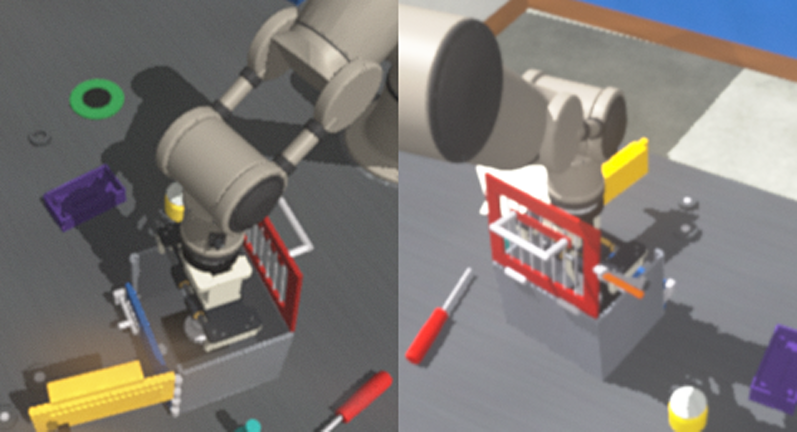

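```bash
python3 -m handwheel '{"translation": [[0,0,0.06],[0,0,0.1],[0,0,0.16],[0,0,0.2],[0,0,0.2],[0,0,0.2],[0.05,0,0.15],[0.1,0,0.05]], "twist": [0,0,0,0,0,0,0,0]}' -
```

```text
time: 32.9
tool_pos: [575.4, 160.6, 286.9]
tcp_rot: [-3.129, 0.026, -1.723]
contact_force: [0.1, 0.1, -4.1]
grip_width: 18.7
```

```bash
python3 -m handwheel '{"translation": [[0.04,-0.15,0],[0.04,-0.28,0],[0.02,-0.33,0],[0,-0.33,0],[0,-0.33,0],[-0.13,-0.33,0],[-0.13,-0.33,0],[-0.13,-0.3,0]], "twist": [0,0,0,0,0,0,0,0]}' - && python3 -m handwheel '{"translation": [[-0.15,-0.3,0],[-0.15,-0.25,0],[-0.1,-0.2,-0.1],[-0.05,-0.1,-0.15],[0,0,-0.15],[0,0,-0.1],[0,0,0],[0,0,0]], "twist": [0,0,0,0,0,0,0,0]}' -
python3 - <<'E'
from h import *
o=get_obs(); print(o["tool_pos"],o["tcp_rot"],o["grip_width"])
for n in ["scene","side","wrist"]:
  c=snap(n,n+"12.png")
  for l in ["pad","spindle"]:
    for d in spot_point(n,l)[:2]: print(n,l,d["score"],np.round(toworld(c,d["position"]),1))
  if n!="wrist":
    # green ellipse centre
    h=cv2.cvtColor(c["img"],cv2.COLOR_RGB2HSV); m=cv2.inRange(h,(45,120,60),(75,255,255)); k,_=cv2.findContours(m,cv2.RETR_EXTERNAL,cv2.CHAIN_APPROX_NONE); k=max(k,key=cv2.contourArea); (u,v),ax,_=cv2.fitEllipse(k)
    f=192/np.tan(np.radians(c["vertical_fov"])/2); M=np.array(c["world_from_camera"]); d=M[:3,:3]@[(u-c["cx"])/f,-(v-c["cy"])/f,-1]; t=(6-M[2,3])/d[2]; print(u,v,ax,M[:3,3]+t*d)
E
```

```text
time: 33.9
tool_pos: [529.9, -202.8, 294.8]
tcp_rot: [-3.122, 0.027, -1.716]
contact_force: [-0.2, 0.3, -3.1]
grip_width: 18.6
time: 34.9
tool_pos: [457.3, -337.8, 225.1]
tcp_rot: [-3.116, 0.022, -1.721]
contact_force: [-0.6, -0.2, -4.2]
grip_width: 18.8
[ 457.27961865 -337.8304306   225.11154227] [-3.1158085   0.0223499  -1.72145606] 18.754752641698015
scene pad 0.9 [ 451.2 -391.3   -3.5]
scene spindle 0.84 [585.1 335.7   2.9]
scene spindle 0.57 [ 456.7 -338.3  151.1]
237.88038635253906 119.35424041748047 (22.60829734802246, 31.29607391357422) [ 456.35908235 -384.93541697    6.        ]
side pad 0.65 [ 455.  -388.1    3.8]
side spindle 0.67 [ 462.8 -340.5  155.9]
403.0612487792969 326.7271728515625 (41.68659210205078, 51.657474517822266) [ 452.10364685 -391.65332343    6.        ]
wrist pad 0.73 [ 596.7 -350.9   -2.1]
wrist pad 0.57 [ 452.1 -393.    -5.6]
```

View pics/side12.png

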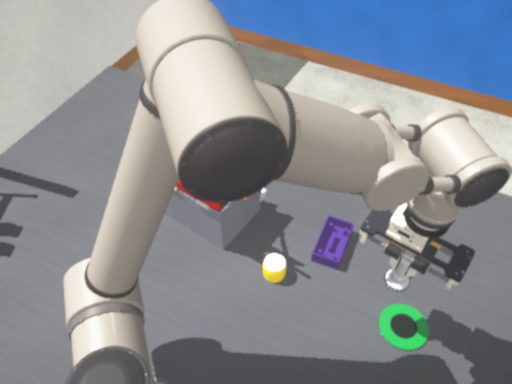

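View pics/scene12.png

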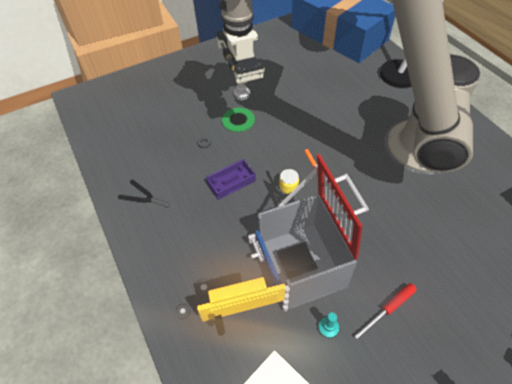

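```bash
python3 -m handwheel '{"translation": [[-0.01,-0.1,0],[-0.01,-0.13,-0.05],[0,-0.1,-0.1],[0,-0.02,-0.14],[0,0,-0.15],[0,0,-0.15],[0,0,-0.12],[0,0,-0.06]], "twist": [0,0,0,0,0,0,0,0]}' - && python3 -m handwheel '{"translation": [[0,0,0],[0,0,0],[0,0,0],[0,0,0],[0,0,0],[0,0,0],[0,0,0],[0,0,0]], "twist": [0,0,0,0,0,0,0,0]}' -
```

```text
time: 36.35
tool_pos: [450.9, -399.5, 98.0]
tcp_rot: [-3.12, 0.024, -1.727]
contact_force: [0.7, 0.2, -3.3]
grip_width: 18.8
time: 37.35
tool_pos: [451.4, -400.9, 99.3]
tcp_rot: [-3.118, 0.023, -1.727]
contact_force: [-0.6, -0.1, -2.6]
grip_width: 18.7
```

```bash
python3 -m handwheel '{"translation": [[0.01,0.035,0],[0,0.03,-0.02],[0,0,-0.03],[0,0,-0.03],[0,0,-0.03],[0,0,0],[0,0,0],[0,0,0]], "twist": [0,0,0,0,0,0,0,0]}' -
```

```text
time: 38.35
tool_pos: [452.9, -390.2, 81.1]
tcp_rot: [-3.118, 0.023, -1.727]
contact_force: [0.1, -0.7, -3.7]
grip_width: 18.8
```

```bash
python3 -m handwheel '{"translation": [[0,0,-0.01],[0,0,-0.01],[0,0,-0.005],[0,0,0],[0,0,0],[0,0,0],[0,0,0],[0,0,0]], "twist": [0,0,0,0,0,0,0,0]}' -
python3 - <<'E'
from h import *
c=snap("side","d13.png");a=cv2.imread("pics/d13.png")[220:370,330:480]; cv2.imwrite("pics/d13c.png",cv2.resize(a,None,fx=4,fy=4,interpolation=cv2.INTER_CUBIC))
E
```

```text
time: 39.35
tool_pos: [453.3, -390.5, 78.6]
tcp_rot: [-3.117, 0.022, -1.727]
contact_force: [-1.0, 1.1, 0.1]
grip_width: 18.3
```

View pics/d13c.png

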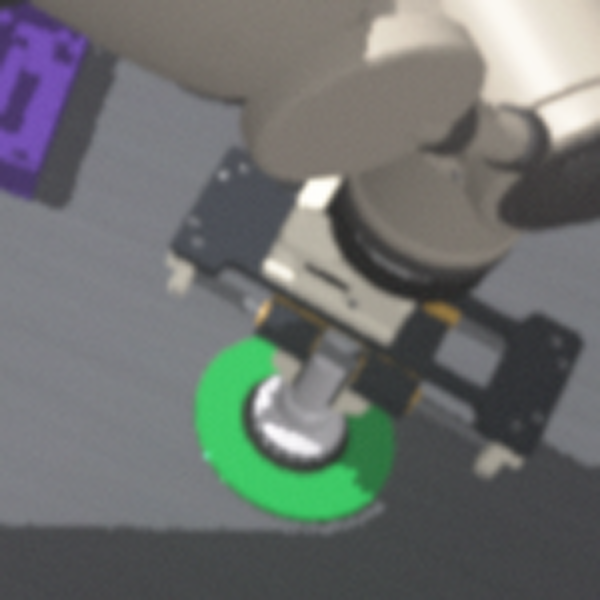

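```bash
python3 -m handwheel '{"translation": [[0,0,0],[0,0,0],[0,0,0],[0,0,0],[0,0,0],[0,0,0],[0,0,0],[0,0,0]], "twist": [0,0,0,0,0,0,0,0]}' 60 && python3 -m handwheel '{"translation": [[0,0,0.04],[0,0,0.1],[0,0,0.15],[0,0,0.2],[0,0,0.2],[-0.1,0.2,0.2],[-0.1,0.2,0.1],[0,0.2,0]], "twist": [0,0,0,0,0,0,0,0]}' - && python3 -m handwheel '{"translation": [[0,0.2,0],[0,0.2,0],[0,0.1,0],[0,0,0],[0,0,0],[0,0,0],[0,0,0],[0,0,0]], "twist": [0,0,0,0,0,0,0,0]}' -
python3 - <<'E'
from h import *
for n in ["scene","side"]:
  c=snap(n,n+"14.png")
  for l in ["pad","spindle","spindle_grip","stay_pin","stay_hinge","guard_flap_handle","top_leaf_handle","bottom_bolt_knob","bearing","grease_tin","screwdriver","housing_half"]:
    for d in spot_point(n,l)[:2]: print(n,l,round(d["score"],2),np.round(toworld(c,d["position"]),1))
E
```

```text
time: 40.4
tool_pos: [453.9, -391.3, 79.1]
tcp_rot: [-3.115, 0.02, -1.727]
contact_force: [-0.0, -0.4, 0.0]
grip_width: 70.2
time: 41.4
tool_pos: [423.2, -301.2, 239.8]
tcp_rot: [-3.108, 0.015, -1.73]
contact_force: [0.8, -0.2, -0.0]
grip_width: 70.1
time: 42.4
tool_pos: [423.4, -225.7, 245.0]
tcp_rot: [-3.102, 0.01, -1.73]
contact_force: [0.2, -1.3, -1.0]
grip_width: 70.4
scene pad 0.72 [ 452.5 -388.4   -3.6]
scene spindle 0.71 [ 456.4 -391.3    5.6]
scene spindle 0.56 [586.5 335.7   5.5]
scene spindle_grip 0.82 [580.5 335.4  69.2]
scene spindle_grip 0.47 [ 452.6 -390.7   69. ]
scene stay_pin 0.7 [458.   26.8 234.2]
scene stay_pin 0.59 [ 452.  -392.8    2.6]
scene stay_hinge 0.61 [554.8  58.2 131. ]
scene guard_flap_handle 0.84 [442.7 179.5 261.1]
scene top_leaf_handle 0.64 [818.3 251.3 144.9]
scene bottom_bolt_knob 0.62 [558.2  53.7 131.5]
scene bottom_bolt_knob 0.47 [ 454.4 -391.4   69.4]
scene bearing 0.53 [ 598.6 -350.3   -2.8]
scene grease_tin 0.95 [ 4.508e+02 -6.920e+01  2.000e-01]
scene screwdriver 0.9 [446.8 366.4  -4.6]
scene housing_half 0.7 [ 5.879e+02 -1.678e+02  2.000e-01]
side pad 0.43 [467.9 174.3 148.1]
side spindle 0.57 [ 453.9 -394.9   10.2]
side spindle_grip 0.79 [ 457.4 -392.4   74.3]
side stay_pin 0.54 [461.3  20.4 237.5]
side stay_hinge 0.56 [555.2  51.9 137. ]
side guard_flap_handle 0.93 [444.2 173.5 272.2]
side bearing 0.5 [ 600.4 -350.1    6.8]
side grease_tin 0.82 [ 4.524e+02 -7.140e+01  2.000e-01]
side screwdriver 0.66 [447.9 372.   -3. ]
side screwdriver 0.57 [474.3 173.2 147.4]
side housing_half 0.68 [ 589.5 -167.9   -1. ]
```

View pics/side14.png

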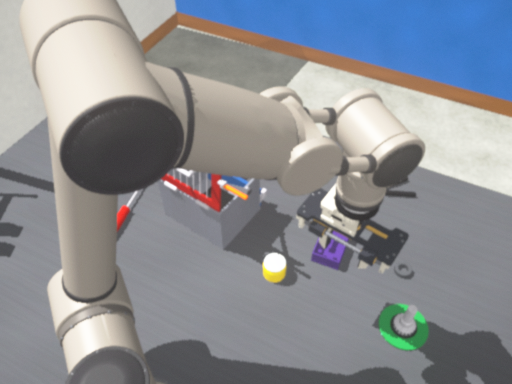

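View pics/scene14.png

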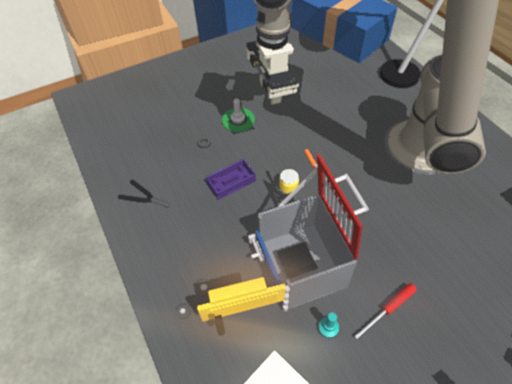

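The pictures show the spindle upright on the pad (side 404,322; scene 238,117). The yellow half is open, the flap is up, the stay is raised, the bolt is home and the bystanders have not moved. I am handing in.

```bash
python3 -c "
from plant import *
print(close_job())"
```

```text
the job is handed in; nothing more can be done
None
```

The job was finished and handed in at about 43.6 s of the 72 s allowed. The spindle stands upright in the middle of the pad. No verdict was reported.

**What I did:**
- **Top door half:** I pinched the handle and pulled it to about 0.6 rad. Its arc then ran out of reach, so I pushed the half from its inner side to about 1.5 rad.
- **Flap and stay:** I raised the flap to its stop, where the force rose to about 36 N. I swung the stay up until it would go no further, at about 0.86 rad.
- **Spindle:** I took the steel spindle, not the turquoise look-alike, lifted it out and set it on the pad.

**Last checks in the pictures:**
- The spindle stands upright, measured 2 to 5 mm from the pad's centre.
- The door half, flap and stay are all still open or raised.
- The bottom half looks shut and its bolt home.
- The bystanders measure within about 5 mm of where they started.
- The gripper is clear of everything.

**What disagreed or went wrong:**
- **Box yaw:** the text gave it as near 90 degrees with the door facing the robot's right. All the cameras showed about 171 degrees, with the door facing away from the robot. I worked from the measured pose.
- **First grip on the stay pin:** it was too high and caught only the top of the pin, so I opened the gripper, went lower and gripped again.
- **Network errors:** the networks gave a few wrong low-score finds, which I discarded. At the end they placed the bolt knob elsewhere, so for the bolt I relied on the picture.

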